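# Square up a lever blank against the stop of a drilling jig and clamp it

### The arm

A 7-joint arm with a two-finger parallel gripper is mounted at the origin on a cart in front of the work surface, level with it; the furniture and walls round the work are solid. World frame = base frame: x ahead of the robot, y to its left, z up, the work surface at z = 0. Lengths are in m, angles in rad, forces in N, time in s.
With the tool pointing down it reaches from about 0.4 to 0.9 m from the base axis. Payload 5.5 kg.
Tool frame: the origin (TCP) lies at the very end of the fingers, on their centre line; the grasp point (between the pads) lies 19 mm behind it; z points along the fingers, y is the direction in which the jaws open and shut (so a half turn about z gives the same grasp; the last joint's range is limited). The gripper opens to 92 mm and grips with 3 to 60 N. Pads are 19 mm wide; open, the fingers measure 130 mm over their backs; the gripper's body (75 mm by 190 mm) begins 47 mm behind the grasp point.
Start: joints at [1.514, 0.501, -0.427, 1.55, 0.221, 1.138, -0.21], TCP at [0.204, -0.617, 0.227] pointing down, gripper open.
Joint ranges: [-2.88, 2.88], [-0.31, 2.03], [-1.54, 1.56], [0.2, 2.42], [-1.41, 4.55], [0.19, 2.02], [-2.57, 2.57]. Speed limits (rad/s): [2.57, 2.57, 3.14, 3.14, 3.14, 3.14, 3.14].

### API

Orientations are given as a rotation vector (axis times angle).
In Python, from bench import read_state, camera, job_done gives the robot as it stands. The module is installed in compiled form; this text tells all that it offers.
- The arm moves only by the shell command python3 -m creep 'ROWS' [FORCE]. ROWS is JSON, a list of rows, each a list of 3 entries, a list of its own where there are three numbers: the opening, from 0 (shut) to 1 (fully open), then the shift along the tool's x, y, z in cm, then the turn about the tool's z in degrees. A call has 1 to 8 rows; each row shifts and turns the pose as measured when the row begins, along the tool's axes as they then stand; what a row does not reach is not made up. A row lasts 1/8 s, in which the tool goes at most 62.5 mm and 10.7 degrees, less where a joint would pass 70% of its speed; a pose out of reach is approached as far as the arm can. A call is refused whole if a number of a shift passes 6.25 or a number of a turn 10.7, either way. A call with a gripper value outside its range is refused whole. The fingers move at their own pace and stop on an object; FORCE is the grip in N (left out, the last holds). Time passes only in rows, so rows that do not move let the fingers close. It gives the time, the measured TCP pose, the force and the opening at its end, in the units of the state.
- read_state(): the state, without advancing time (a new reading comes with each control period).
- camera(name): name is "scene" or "top" or "wrist"; returns a dict with "frame" (480x640x3 uint8, red, green, blue), "intrinsics" (3x3 intrinsics, pixels), "distortion" ([k1, k2, p1, p2, k3] as OpenCV has them; the pictures are not rectified), "view" (4x4, takes a point from world to camera coordinates). Camera axes: x right, y down, z forward; pixel columns grow to the right and rows downward; lengths in m; the calibration is good to about 2 mm. A picture is of the moment at which its call begins. There is no depth.
- job_done(): hands the job in, once; it reports no verdict.
The state is a dict: "time_s": time; "joint_pos": joint angles; "joint_vel": joint speeds; "tau": joint torques, N m; "tcp_pos": TCP position; "tool_rot": TCP orientation; "wrist_force": force on the tool from outside, world axes, zero at the start; "moment": the same for the moment, N m; "opening": finger opening in m.
Only numpy, scipy, OpenCV 4.12 (cv2) and the standard library are available. Lean on these libraries where they do the work, as an engineer would, in place of code of your own. Each camera call takes 0.05 s, during which the arm holds its last target.

### The job

The flat steel lever blank in the drilling jig lies askew under the toggle clamp. Raise the clamp well clear, swing the blank round its locating pin until its edge rests against the stop screw, then bring the clamp down so that its foot presses on the blank again and holds it there, flat on the jig and against the stop. Leave the tools lying about where they are.

Things in the scene. Friction and masses are not known exactly. Their poses are not given: they have to be found in the camera images.
- toggle_jig: Drilling jig, fixed to the bench; origin at bench level. Wooden base: jig x -50..50, y -108..52 mm, top 18 mm above the bench. Jig +y runs from the clamp's hinge to its handle (roughly toward the robot), jig +x roughly to the robot's left, z up. A low steel fence, 38 mm above the bench, runs along the +x edge
- toggle_jig_lever (a joint): Clamp lever, rad: 0 = level, 0.12 = foot resting on the 10 mm blank, 1.48 = fully up, upright. It starts down or a little raised (0.125 to 0.25). It turns about jig +x through clamp_hinge; its friction of 0.15 N m is more than its weight, so it stays where it is left and needs a light push down to seat
- clamp_handle (a point): Point on the clamp lever's red handle, 153 mm from the hinge; with the lever at 0 it lies at jig (0, 80, 60) mm. The handle is 12 mm wide (along jig x), 18 mm high, and runs along the lever from 33 mm hinge-ward of this point to 28 mm beyond it
- clamp_hinge (a point): Point on the clamp lever's hinge axis, in the lever's middle plane: jig (0, -73, 44) mm. The foot, 12 mm across, hangs under the lever 81 mm from here toward the handle, at jig (0, 8) when down
- blank: Lever blank: loose sawn flat steel bar 30 mm wide, 145 mm long, 10 mm thick, 0.33 kg, flat on the jig (underside 18 mm above the bench), a hole at one end over the locating pin. Origin: middle of the hole, underside; own y points along the bar to the free end 130 mm away, x across it, z up. Against the stop its y points along jig -x; it starts 0.4 to 0.9 rad from there, free end toward jig +y
- blank_end (a point): Point in the blank near its free end: on the centre line, 115 mm from the hole, 15 mm short of the end, 23 mm above the bench. This end overhangs the wooden base
- blank_edge (a point): Point on the blank's long edge (own x -15 mm), 55 mm from the hole, that meets the stop screw
- stop_tip (a point): Domed tip of the fixed stop screw (8 mm thick, level, 26 mm above the bench) in its steel block on the base, at jig (-37, -7) mm; it points to jig +y and its axes are the jig's. The blank comes to it from jig +y
- pin_foot (a point): Foot of the fixed locating pin (10 mm thick, 18 mm tall) on the base's top, at jig (18, 8, 18) mm; the blank's hole has 1 mm play on it
- caliper: Bystander, to be left alone: steel vernier caliper, 57x210x6 mm, lying flat
- spanner_1: Bystander, to be left alone: combination spanner, 34x178x6 mm, lying flat
- tape_measure: Bystander, to be left alone: tape measure, 34x79 mm, 64 mm high, standing
- tape_black: Bystander, to be left alone: roll of black insulating tape, 62 mm across, 18 mm high, lying flat
Mind the look-alikes: they are no part of the job. There is more than one size of the blank; the one meant has the size given above.

How it is judged:
On the way, in this order (a step that is already met when the one before it is completed fails the run):
1. the clamp lever is raised well clear of the blank (value of joint toggle_jig_lever above 0.5 rad), for 0.2 s.
2. with the clamp up, the blank is swung against the stop screw (y of blank_edge in the frame of stop_tip below 0.002 m and value of joint toggle_jig_lever above 0.3 rad), for 0.3 s.
At the end, for the whole second after the job is handed in: The blank lies flat on the jig, on its pin, its edge less than 2 mm from the stop screw's tip, and the clamp lever is down (under 0.15 rad) with its foot pressing on the blank; nothing moves (y of blank_edge in the frame of stop_tip below 0.002 m and distance between blank and pin_foot below 0.003 m and angle between blank's own z axis and vertical below 0.03 rad and contact force between toggle_jig_lever_c4 and blank above 0.2 N and value of joint toggle_jig_lever below 0.15 rad and linear speed of blank below 0.01 m/s); the robot touches nothing.
It fails at once if a tool lying about is moved more than 3 cm (distance of any of caliper, spanner_1, tape_measure, tape_black from where it was at the start of the episode above 0.03 m).
It fails at once if the blank comes off its locating pin (distance between blank and pin_foot above 0.012 m).
It also fails if it takes over 72 s, if anything falls off the work surface, if the arm or the gripper's body presses on something with over 40 N, if the wrist force passes 120 N, or if a joint passes its speed limit or range.

## Working session

There is one attempt and no reset: what is moved stays moved. The work goes in short steps, Python scripts to look and compute and a shell command to move; the robot and the scene stay as the last step left them, time stands still between calls to the robot, and variables do not carry over. Pictures are saved under pics/ and viewed, and the job is handed in when it is done.

```bash
mkdir -p pics
cat > h.py <<'E'
import numpy as np, cv2
from bench import read_state, camera
from scipy.spatial.transform import Rotation as R
def snap(n,f):
    c=camera(n); cv2.imwrite('pics/'+f,c['frame'][:,:,::-1])
    np.savez('pics/'+f[:-4]+'.npz',K=c['intrinsics'],D=c['distortion'],V=c['view']); return c
def load(f):
    d=np.load('pics/'+f+'.npz'); return d['K'],d['D'],d['V']
def proj(f,P):
    K,D,V=load(f); V=np.array(V)
    r,_=cv2.Rodrigues(V[:3,:3]); return cv2.projectPoints(np.array(P,float).reshape(-1,3),r,V[:3,3],K,D)[0].reshape(-1,2)
def ray(f,uv):
    K,D,V=load(f); p=cv2.undistortPoints(np.array([[uv]],float),K,D)[0,0]
    d=V[:3,:3].T@np.array([p[0],p[1],1]); o=-V[:3,:3].T@V[:3,3]; return o,d/np.linalg.norm(d)
def atz(f,uv,z):
    o,d=ray(f,uv); return o+d*(z-o[2])/d[2]
def tri(*fu):
    A=np.zeros((3,3));b=np.zeros(3)
    for f,uv in fu:
        o,d=ray(f,uv);M=np.eye(3)-np.outer(d,d);A+=M;b+=M@o
    X=np.linalg.solve(A,b); return X,[proj(f,X)[0]-np.array(uv) for f,uv in fu]
E
python3 - <<'E'
from h import *
for n in ['scene','top','wrist']: c=snap(n,n+'0.png'); print(np.round(c['view'],3).tolist())
print(read_state())
E
```

```text
[[-0.766, -0.643, -0.007, 0.41], [-0.456, 0.551, -0.699, 0.295], [0.454, -0.532, -0.715, 1.24], [0.0, 0.0, 0.0, 1.0]]
[[-0.028, -1.0, 0.013, 0.026], [-0.994, 0.027, -0.109, 0.557], [0.108, -0.016, -0.994, 0.991], [0.0, 0.0, 0.0, 1.0]]
[[0.315, -0.949, -0.002, -0.65], [-0.904, -0.301, 0.304, -0.039], [-0.289, -0.094, -0.953, 0.392], [0.0, 0.0, 0.0, 1.0]]
{'time_s': 0.15, 'joint_pos': array([ 1.51421872,  0.50170368, -0.42683687,  1.55119536,  0.22079073,
        1.13829552, -0.21030715]), 'joint_vel': array([-0.00071308, -0.00297742, -0.00029342, -0.00427013, -0.00041932,
       -0.00113093,  0.00039707]), 'tau': array([-5.75380589e-03, -5.67105496e+01, -5.82458407e+00, -2.79454958e+01,
       -6.85802149e-02,  2.65889021e-02,  1.32822593e-04]), 'tcp_pos': array([ 0.20414055, -0.61654126,  0.22587872]), 'tool_rot': array([-3.09998709e+00, -4.99973325e-01,  2.51712028e-04]), 'wrist_force': array([0.64194935, 0.17766545, 0.48439483]), 'moment': array([-0.02930279,  0.01249101, -0.02205142]), 'opening': 0.09165253050569469}
```

View pics/scene0.png

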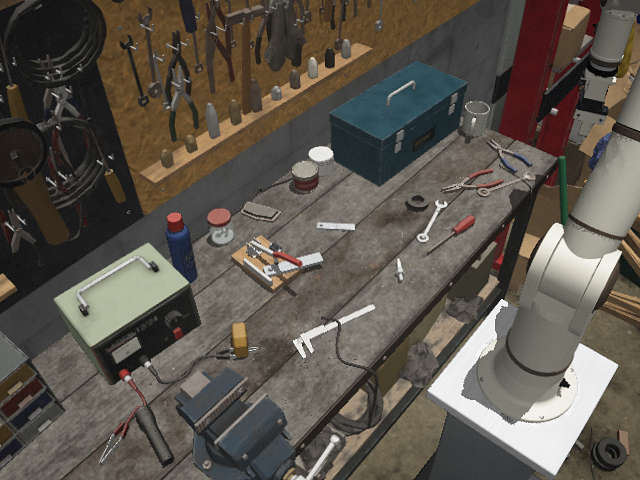

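View pics/top0.png

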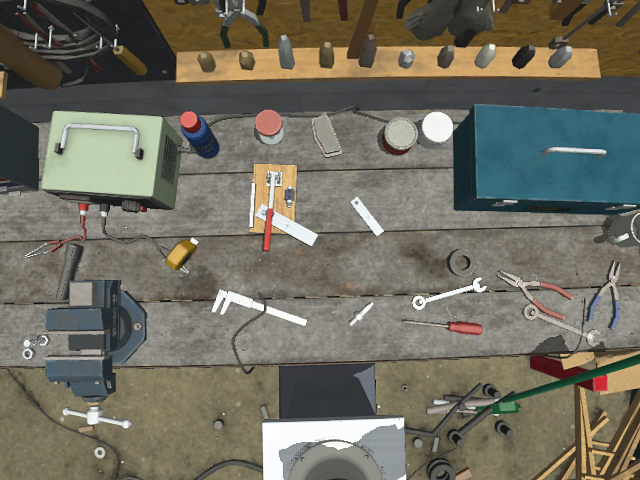

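View pics/wrist0.png

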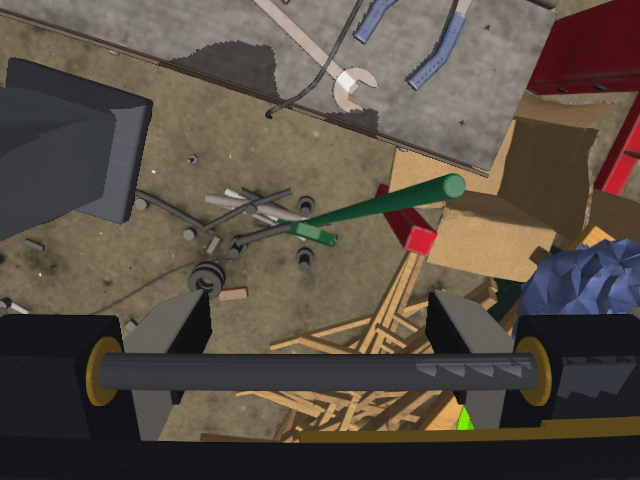

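The top view shows the jig at about px (272,200), with the blank running from there to (316,240) and the red handle at (268,230). In the scene view the jig is at about (270,262). I'll zoom in on both.

Run:
```python
import cv2
a=cv2.imread('pics/top0.png')[150:260,230:340]; cv2.imwrite('pics/topz.png',cv2.resize(a,None,fx=5.4,fy=5.4,interpolation=cv2.INTER_CUBIC))
a=cv2.imread('pics/scene0.png')[220:310,220:340]; cv2.imwrite('pics/scz.png',cv2.resize(a,None,fx=6,fy=6,interpolation=cv2.INTER_CUBIC))
```

```text
(no output)
```

View pics/topz.png

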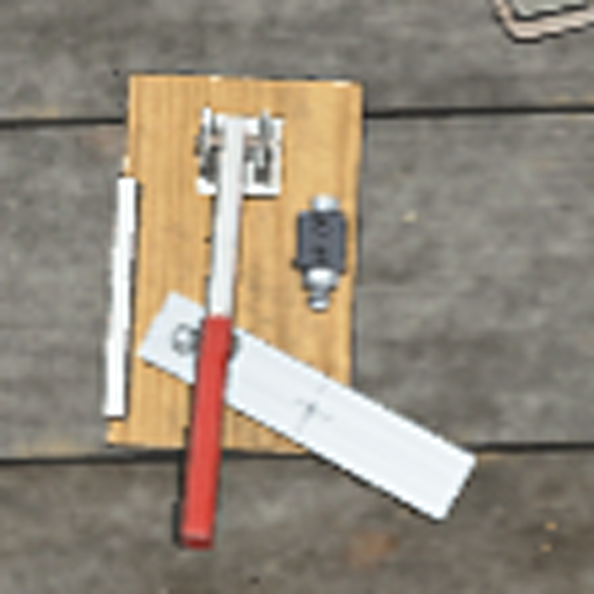

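View pics/scz.png

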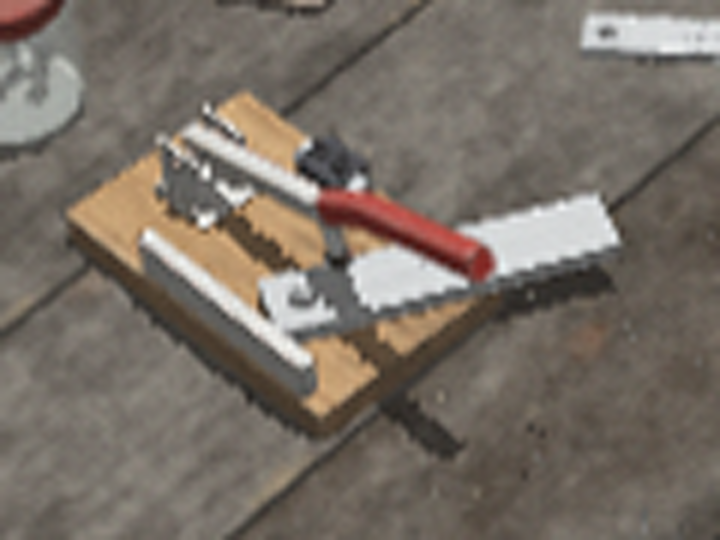

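```bash
cat > fit.py <<'E'
from h import *
from scipy.optimize import least_squares
T=lambda u,v:(u/5.4+230-.4,v/5.4+150-.4)
S=lambda u,v:(u/6+220-.4,v/6+220-.4)
def jig2w(p,P):
    P=np.atleast_2d(P); x,y,z,yaw=p[:4]
    return R.from_euler('z',yaw).apply(P)+[x,y,z]
def lev(q,l,h,x=0): return np.array([x,-.073+l*np.cos(q)-h*np.sin(q),.044+l*np.sin(q)+h*np.cos(q)])
def bl(a,ox,oy,oz): # own
    ey=np.array([-np.cos(a),np.sin(a),0]);ex=np.array([np.sin(a),np.cos(a),0])
    return np.array([.018,.008,.018])+ox*ex+oy*ey+[0,0,oz]
if __name__=='__main__':
    t,s='top0','scene0'
    def obs(p):
        q,a=p[4:6]; m=1e-3*np.array
        return [(t,T(130,76),m if 0 else np.array([50,-108,18])*1e-3),(t,T(362,82),np.array([-50,-108,18])*1e-3),
        (t,T(108,445),np.array([50,52,18])*1e-3),(t,T(318,302),np.array([-37,-7,26])*1e-3),(t,T(185,338),np.array([18,8,36])*1e-3),
        (s,S(245,92),np.array([-50,-108,18])*1e-3),(s,S(68,215),np.array([50,-108,18])*1e-3),(s,S(318,418),np.array([50,52,18])*1e-3),
        (s,S(302,292),np.array([18,8,36])*1e-3),
        (s,S(482,262),lev(q,.181,.016)),(t,T(198,535),lev(q,.181,.02)),
        (t,T(440,520),bl(a,.015,.13,.01)),(t,T(478,458),bl(a,-.015,.13,.01)),(s,S(600,195),bl(a,-.015,.13,.01)),(s,S(620,240),bl(a,.015,.13,.01))]
    def f(p): return np.concatenate([proj(n,jig2w(p,P))[0]-uv for n,uv,P in obs(p)])
    r=least_squares(f,[.6,.1,0,np.pi/2,.2,.6],x_scale=.01,loss='soft_l1')
    print(r.x.round(4)); print(f(r.x).reshape(-1,2).round(2).tolist())
    J=r.jac; print('sd',np.sqrt(np.diag(np.linalg.inv(J.T@J))).round(4))
    np.save('jig.npy',r.x)
    p=r.x
    for n,P in dict(hinge=lev(p[4],0,0),handle=lev(p[4],.153,.016),hend=lev(p[4],.181,.016),pin=[.018,.008,.018],stop=[-.037,-.007,.026],bend=bl(p[5],0,.115,.005),bendfinal=bl(0,0,.115,.005)).items(): print(n,jig2w(p,P)[0].round(4))
E
python3 fit.py
```

```text
Traceback (most recent call last):
  File "fit.py", line 23, in <module>
    r=least_squares(f,[.6,.1,0,np.pi/2,.2,.6],x_scale=.01,loss='soft_l1')
  File "fit.py", line 22, in f
    def f(p): return np.concatenate([proj(n,jig2w(p,P))[0]-uv for n,uv,P in obs(p)])
                                                                            ~~~^^^
  File "fit.py", line 15, in obs
    q,a=p[4:6]; m=1e-3*np.array
                  ~~~~^~~~~~~~~
TypeError: unsupported operand type(s) for *: 'float' and 'builtin_function_or_method'
```

```bash
sed -i 's/; m=1e-3\*np.array$//; s/m if 0 else //' fit.py; python3 fit.py
```

```text
[ 0.624   0.1228 -0.0032  1.506   0.26    0.4621]
[[0.03, -0.21], [0.35, 0.23], [0.22, 0.26], [0.65, 1.84], [0.13, 0.11], [-0.81, -0.16], [-1.29, -0.03], [-0.09, 0.23], [-0.47, -0.73], [-0.63, -0.2], [0.15, 0.78], [0.74, 0.37], [0.13, 0.14], [-0.96, -0.14], [-0.35, 0.76]]
sd [0.0011 0.0008 0.0019 0.0093 0.0158 0.0167]
hinge [0.6968 0.118  0.0408]
handle [0.5534 0.1274 0.0956]
hend [0.5264 0.1291 0.1028]
pin [0.6172 0.1413 0.0148]
stop [0.6286 0.0854 0.0228]
bend [0.5594 0.0418 0.0198]
bendfinal [0.6097 0.0265 0.0198]
```

```bash
cat > go.py <<'E'
import sys
from fit import *
def to(tx,ty,tz,yaw=None):
    s=read_state(); r=R.from_rotvec(s['tool_rot']); M=r.as_matrix()
    d=M.T@(np.array([tx,ty,tz])-s['tcp_pos'])*100
    ang=np.degrees(np.arctan2(M[1,1],M[0,1]))
    print('t',round(s['time_s'],2),'tcp',s['tcp_pos'].round(4),'yaxis deg',ang.round(2),'shift cm',d.round(2),'open',round(s['opening'],4),'F',s['wrist_force'].round(1))
if __name__=='__main__': to(*map(float,sys.argv[1:4]))
E
python3 -m creep '[[1,[0,0,-1.5],7.3],[1,[0,0,-1.5],7.3],[1,[0,0,0],7.3],[1,[0,0,0],0]]' && python3 go.py 0.553 0.1274 0.18
```

```text
time_s: 0.65
tcp_pos: [0.2035, -0.6154, 0.2546]
tool_rot: [-3.134, 0.114, 0.003]
wrist_force: [-0.8, 0.3, -0.4]
opening: 0.0916
t 0.65 tcp [ 0.2035 -0.6154  0.2546] yaxis deg -94.17 shift cm [ 29.47 -76.58   7.82] open 0.0916 F [-0.8  0.3 -0.4]
```

```bash
python3 -m creep '[[1,[2.2,-5.6,0],0],[1,[2.2,-5.6,0],0],[1,[2.2,-5.6,0],0],[1,[2.2,-5.6,0],0],[1,[2.2,-5.6,0],0],[1,[2.2,-5.6,0],0],[1,[2.2,-5.6,0],0],[1,[2.2,-5.6,0],0]]' && python3 go.py 0.553 0.1274 0.18
```

```text
time_s: 1.65
tcp_pos: [0.4103, -0.1709, 0.2539]
tool_rot: [-3.137, 0.09, 0.004]
wrist_force: [0.4, -0.1, 0.1]
opening: 0.0917
t 1.65 tcp [ 0.4103 -0.1709  0.2539] yaxis deg -93.29 shift cm [ 12.56 -30.57   7.46] open 0.0917 F [ 0.4 -0.1  0.1]
```

```bash
python3 -m creep '[[1,[2,-5.4,0],0],[1,[2,-5.4,0],0],[1,[1.5,-5.4,0],0],[1,[1,-5.4,0],0],[1,[1,-5,0],0],[1,[0,-3,0],0],[1,[0,0,0],0]]' && python3 go.py 0.553 0.1274 0.18
python3 - <<'E'
from h import *
snap('wrist','w1.png')
E
```

```text
time_s: 2.52
tcp_pos: [0.5016, 0.136, 0.2547]
tool_rot: [-3.137, 0.044, 0.001]
wrist_force: [0.4, -1.3, 0.2]
opening: 0.0919
t 2.52 tcp [0.5016 0.136  0.2547] yaxis deg -91.6 shift cm [5.17 0.75 7.46] open 0.0919 F [ 0.4 -1.3  0.2]
```

View pics/w1.png

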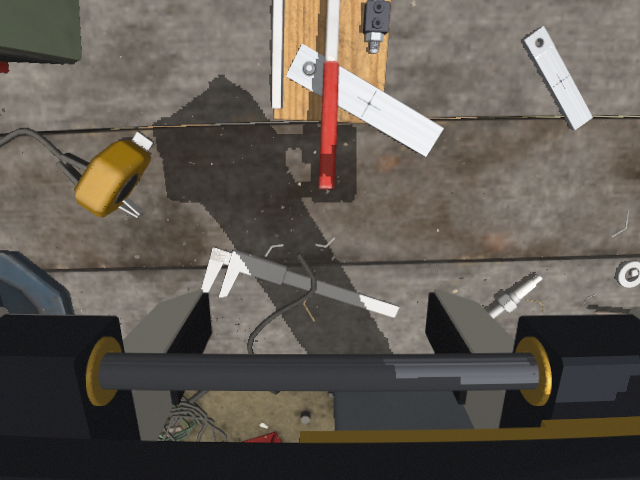

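The wrist view shows the handle running from (330,62) down to (326,188), the blank's far corners at (443,128) and (428,157), and the pin at (309,68). I'll add these to the fit.

Run:
```python
import cv2
a=cv2.imread('pics/w1.png')[0:200,250:460]; cv2.imwrite('pics/w1z.png',cv2.resize(a,None,fx=3,fy=3,interpolation=cv2.INTER_CUBIC))
```

```text
(no output)
```

View pics/w1z.png

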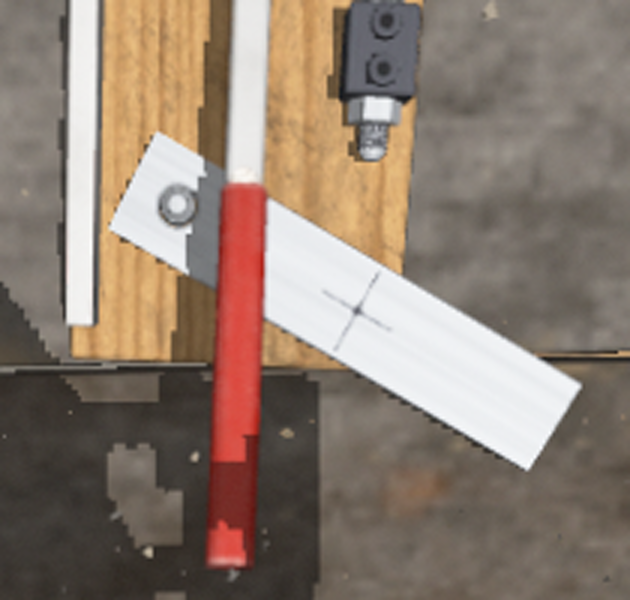

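Run:
```python
from fit import *
W=lambda u,v:(u/3+250-.33,v/3-.33)
t,s,w='top0','scene0','w1'
m=lambda *a:np.array(a)*1e-3
def obs(p):
    q,a=p[4:6]
    return [(t,T(130,76),m(50,-108,18)),(t,T(362,82),m(-50,-108,18)),(t,T(108,445),m(50,52,18)),(t,T(318,306),m(-37,-7,26)),(t,T(185,338),m(18,8,36)),
    (s,S(245,92),m(-50,-108,18)),(s,S(68,215),m(50,-108,18)),(s,S(318,418),m(50,52,18)),(s,S(302,292),m(18,8,36)),
    (s,S(482,262),lev(q,.181,.016)),(t,T(198,535),lev(q,.181,.02)),
    (t,T(440,520),bl(a,.015,.13,.01)),(t,T(478,458),bl(a,-.015,.13,.01)),(s,S(600,195),bl(a,-.015,.13,.01)),(s,S(620,240),bl(a,.015,.13,.01)),
    (w,W(372,160),m(-37,-7,26)),(w,W(178,204),m(18,8,36)),(w,W(582,385),bl(a,-.015,.13,.01)),(w,W(530,470),bl(a,.015,.13,.01)),(w,W(158,132),bl(a,-.015,-.015,.01)),(w,W(110,228),bl(a,.015,-.015,.01)),
    (w,W(221,184),lev(q,.120,.025,.006)),(w,W(266,186),lev(q,.120,.025,-.006)),(w,W(208,556),lev(q,.181,.025,.006)),(w,W(254,556),lev(q,.181,.025,-.006)),(w,W(70,357),m(50,52,18))]
def f(p): return np.concatenate([proj(n,jig2w(p,P))[0]-uv for n,uv,P in obs(p)])
r=least_squares(f,np.load('jig.npy'),x_scale=.01,loss='soft_l1'); p=r.x
print(p.round(4)); print(f(p).reshape(-1,2).round(1).tolist())
J=r.jac; print('sd',np.sqrt(np.diag(np.linalg.inv(J.T@J))).round(4))
np.save('jig.npy',p)
for n,P in dict(hinge=lev(p[4],0,0),handle=lev(p[4],.153,.016),hend=lev(p[4],.181,.016),pin=[.018,.008,.018],stop=[-.037,-.007,.026],bend=bl(p[5],0,.115,.005),bendfinal=bl(0,0,.115,.005)).items(): print(n,jig2w(p,P)[0].round(4))
print('arc')
for q in [.12,.3,.5,.7,.9,1.1]: print(q,jig2w(p,lev(q,.153,.016))[0].round(4))
```

```text
[ 0.6244  0.1225 -0.0032  1.5033  0.2946  0.4623]
[[0.3, -0.4], [0.6, 0.1], [0.3, 0.0], [0.8, 1.0], [0.3, -0.1], [-0.7, -0.3], [-1.2, -0.3], [-0.2, 0.1], [-0.5, -0.9], [-1.6, -2.5], [-0.1, -0.8], [0.8, 0.3], [0.2, 0.1], [-0.9, -0.2], [-0.4, 0.7], [-0.3, 0.3], [0.1, -0.0], [-0.2, -0.7], [-0.8, 0.1], [0.0, -0.2], [-0.2, 0.0], [-1.1, 38.1], [0.6, 38.2], [-0.2, -0.9], [1.2, -0.2], [0.3, 0.0]]
sd [0.0003 0.0003 0.0013 0.0057 0.0146 0.0075]
hinge [0.6972 0.1175 0.0408]
handle [0.5558 0.1271 0.1005]
hend [0.529  0.1289 0.1086]
pin [0.6176 0.1409 0.0148]
stop [0.6289 0.0851 0.0228]
bend [0.5595 0.0417 0.0198]
bendfinal [0.6099 0.0262 0.0198]
arc
0.12 [0.5476 0.1276 0.075 ]
0.3 [0.5561 0.1271 0.1013]
0.5 [0.5709 0.1261 0.1282]
0.7 [0.5908 0.1247 0.1516]
0.9 [0.6148 0.1231 0.1706]
1.1 [0.6422 0.1212 0.1844]
```

```bash
cat > fit2.py <<'E'
from fit import *
W=lambda u,v:(u/3+250-.33,v/3-.33)
t,s,w='top0','scene0','w1'
m=lambda *a:np.array(a)*1e-3
def obs(p):
    q,a=p[4:6]
    return [(t,T(130,76),m(50,-108,18)),(t,T(362,82),m(-50,-108,18)),(t,T(108,445),m(50,52,18)),(t,T(318,306),m(-37,-7,26)),(t,T(185,338),m(18,8,36)),
    (s,S(245,92),m(-50,-108,18)),(s,S(68,215),m(50,-108,18)),(s,S(318,418),m(50,52,18)),(s,S(302,292),m(18,8,36)),
    (s,S(482,262),lev(q,.181,.016)),(t,T(198,535),lev(q,.181,.02)),
    (t,T(440,520),bl(a,.015,.13,.01)),(t,T(478,458),bl(a,-.015,.13,.01)),(s,S(600,195),bl(a,-.015,.13,.01)),(s,S(620,240),bl(a,.015,.13,.01)),
    (w,W(372,160),m(-37,-7,26)),(w,W(178,204),m(18,8,36)),(w,W(582,385),bl(a,-.015,.13,.01)),(w,W(530,470),bl(a,.015,.13,.01)),(w,W(158,132),bl(a,-.015,-.015,.01)),(w,W(110,228),bl(a,.015,-.015,.01)),
    (w,W(208,556),lev(q,.181,.025,.006)),(w,W(254,556),lev(q,.181,.025,-.006)),(w,W(70,357),m(50,52,18))]
def f(p): return np.concatenate([proj(n,jig2w(p,P))[0]-uv for n,uv,P in obs(p)])
r=least_squares(f,np.load('jig.npy'),x_scale=.01,loss='soft_l1'); p=r.x
print(p.round(4)); print(f(p).reshape(-1,2).round(1).tolist())
J=r.jac; print('sd',np.sqrt(np.diag(np.linalg.inv(J.T@J))).round(4))
np.save('jig.npy',p)
for n,P in dict(hinge=lev(p[4],0,0),handle=lev(p[4],.153,.016),hend=lev(p[4],.181,.016),pin=[.018,.008,.018],stop=[-.037,-.007,.026],bend=bl(p[5],0,.115,.005),bendfinal=bl(0,0,.115,.005)).items(): print(n,jig2w(p,P)[0].round(4))
print('arc')
for q in [.12,.3,.5,.7,.9,1.1]: print(q,jig2w(p,lev(q,.153,.016))[0].round(4))
E
python3 fit2.py;  python3 - <<'E'
from fit import *
p=np.load('jig.npy'); im=cv2.imread('pics/w1.png')[0:200,250:460]; im=cv2.resize(im,None,fx=3,fy=3)
for l in [.09,.12,.153,.181]:
  for h in [.007,.025]:
    for x in [-.006,.006]:
      u=(proj('w1',jig2w(p,lev(p[4],l,h,x)))[0]-[250,0])*3; cv2.circle(im,tuple(int(v) for v in u),3,(0,255,0) if h>.01 else (255,0,0),-1)
cv2.imwrite('pics/w1o.png',im)
E
```

```text
[ 0.6245  0.1224 -0.0039  1.5031  0.2707  0.4622]
[[0.4, -0.4], [0.6, 0.2], [0.3, 0.0], [0.8, 1.0], [0.3, -0.1], [-0.7, -0.2], [-1.2, -0.1], [-0.2, 0.2], [-0.5, -0.7], [-1.0, -0.8], [0.1, 0.2], [0.8, 0.3], [0.2, 0.1], [-1.0, -0.0], [-0.4, 0.9], [-0.4, 0.3], [0.2, -0.0], [-0.4, -0.8], [-0.9, -0.0], [0.1, -0.2], [-0.1, 0.0], [-0.3, 0.3], [0.9, 1.0], [0.4, -0.1]]
sd [0.0003 0.0003 0.0012 0.0056 0.0126 0.0076]
hinge [0.6973 0.1175 0.0401]
handle [0.5545 0.1272 0.0965]
hend [0.5275 0.129  0.104 ]
pin [0.6177 0.1409 0.0141]
stop [0.6289 0.085  0.0221]
bend [0.5596 0.0417 0.0191]
bendfinal [0.6099 0.0262 0.0191]
arc
0.12 [0.5476 0.1276 0.0743]
0.3 [0.5562 0.1271 0.1006]
0.5 [0.571  0.1261 0.1275]
0.7 [0.5908 0.1247 0.1509]
0.9 [0.6149 0.1231 0.1699]
1.1 [0.6423 0.1212 0.1837]
```

View pics/w1o.png

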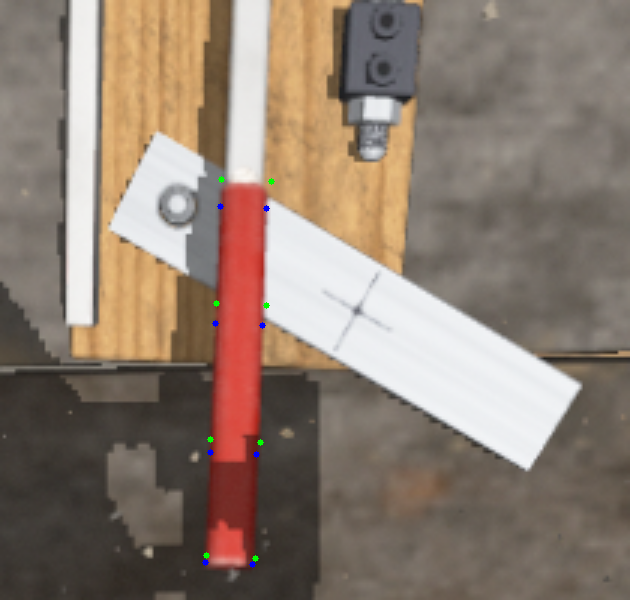

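Overlay agrees. Next, lower over the handle.

```bash
python3 -m creep '[[0.6,[3,0.4,3],1.2],[0.6,[2.2,0.5,4],1.2],[0.6,[0,0,0],0]]' && python3 go.py 0.5545 0.1272 0.079
```

```text
time_s: 2.95
tcp_pos: [0.5555, 0.1166, 0.1829]
tool_rot: [3.138, -0.118, 0.0]
wrist_force: [-0.3, -0.3, -0.1]
opening: 0.0665
t 2.95 tcp [0.5555 0.1166 0.1829] yaxis deg -94.31 shift cm [-0.18 -1.06 10.39] open 0.0665 F [-0.3 -0.3 -0.1]
```

```bash
python3 -m creep '[[0.6,[-0.1,-1,2],0],[0.6,[0,0,4],0],[0.6,[0,0,0],0]]' && python3 go.py 0.5545 0.1272 0.079
```

```text
time_s: 3.32
tcp_pos: [0.5552, 0.1264, 0.1236]
tool_rot: [3.138, -0.118, 0.005]
wrist_force: [0.2, 1.0, 0.1]
opening: 0.0549
t 3.33 tcp [0.5552 0.1264 0.1236] yaxis deg -94.3 shift cm [-0.09 -0.08  4.45] open 0.0549 F [0.2 1.  0.1]
```

```bash
python3 -m creep '[[0.6,[0,-0.1,2.4],0],[0.6,[0,0,2],0],[0.4,[0,0,0],0]]' && python3 go.py 0.5545 0.1272 0.079
python3 - <<'E'
from h import *
snap('scene','s2.png');snap('wrist','w2.png')
a=cv2.imread('pics/s2.png')[180:330,180:380]; cv2.imwrite('pics/s2z.png',cv2.resize(a,None,fx=4,fy=4,interpolation=cv2.INTER_CUBIC))
E
```

```text
time_s: 3.7
tcp_pos: [0.5576, 0.1292, 0.0832]
tool_rot: [-3.139, 0.115, -0.015]
wrist_force: [-0.1, -0.3, 0.1]
opening: 0.049
t 3.7 tcp [0.5576 0.1292 0.0832] yaxis deg -94.18 shift cm [-0.29  0.22  0.42] open 0.049 F [-0.1 -0.3  0.1]
```

View pics/s2z.png

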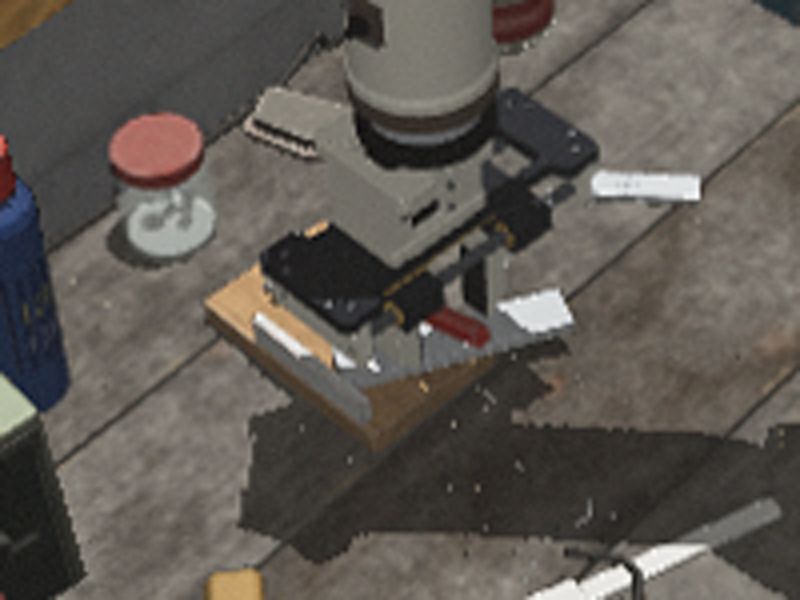

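View pics/w2.png

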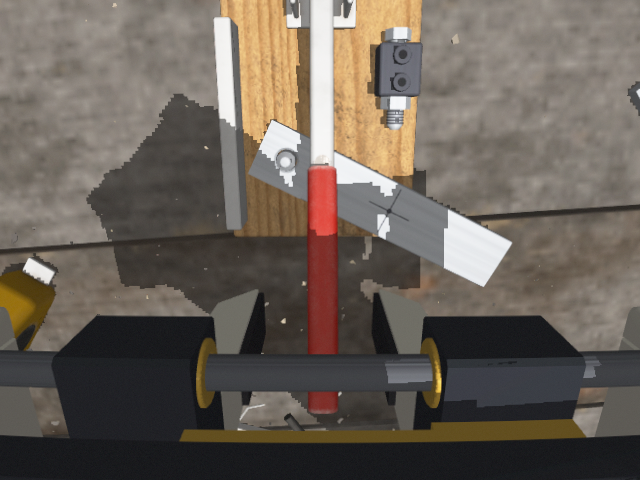

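The fingers straddle the red handle (around px (322,300) in the wrist view) and the handle is centred between them. Small correction, then grip.

```bash
python3 -m creep '[[0.4,[-0.2,0.2,0.3],0],[0.2,[0,0,0],0],[0,[0,0,0],0],[0,[0,0,0],0],[0,[0,0,0],0],[0,[0,0,0],0]]' 20 && python3 go.py 0.571 0.1261 0.1113
```

```text
time_s: 4.55
tcp_pos: [0.5581, 0.128, 0.0837]
tool_rot: [-3.138, 0.115, -0.025]
wrist_force: [0.1, -0.1, 0.8]
opening: 0.0118
t 4.55 tcp [0.5581 0.128  0.0837] yaxis deg -94.2 shift cm [ 1.34  0.09 -2.74] open 0.0118 F [ 0.1 -0.1  0.8]
```

```bash
python3 -m creep '[[0,[0.65,0,-1.35],0],[0,[0.8,0,-1.3],0],[0,[0.9,0,-1.2],0],[0,[0,0,0],0]]' && python3 go.py 0.5918 0.125 0.1333
```

```text
time_s: 5.05
tcp_pos: [0.5807, 0.1264, 0.1249]
tool_rot: [-3.138, 0.114, -0.019]
wrist_force: [-1.4, 0.4, 1.2]
opening: 0.0116
t 5.05 tcp [0.5807 0.1264 0.1249] yaxis deg -94.17 shift cm [ 1.13  0.06 -0.83] open 0.0116 F [-1.4  0.4  1.2]
```

```bash
python3 -m creep '[[0,[1.05,0,-1.1],0],[0,[1.15,0,-1.0],0],[0,[1.25,0,-0.9],0],[0,[1.3,0,-0.75],0],[0,[1.4,0,-0.6],0],[0,[0,0,0],0]]' && python3 go.py 0.6419 0.125 0.168
python3 - <<'E'
from h import *
snap('scene','s3.png')
a=cv2.imread('pics/s3.png')[150:330,160:400]; cv2.imwrite('pics/s3z.png',cv2.resize(a,None,fx=3.3,fy=3.3,interpolation=cv2.INTER_CUBIC))
E
```

```text
time_s: 5.8
tcp_pos: [0.6453, 0.122, 0.1726]
tool_rot: [-3.138, 0.114, -0.017]
wrist_force: [0.7, 0.2, -2.3]
opening: 0.0114
t 5.8 tcp [0.6453 0.122  0.1726] yaxis deg -94.16 shift cm [-0.37 -0.28  0.46] open 0.0114 F [ 0.7  0.2 -2.3]
```

View pics/s3z.png

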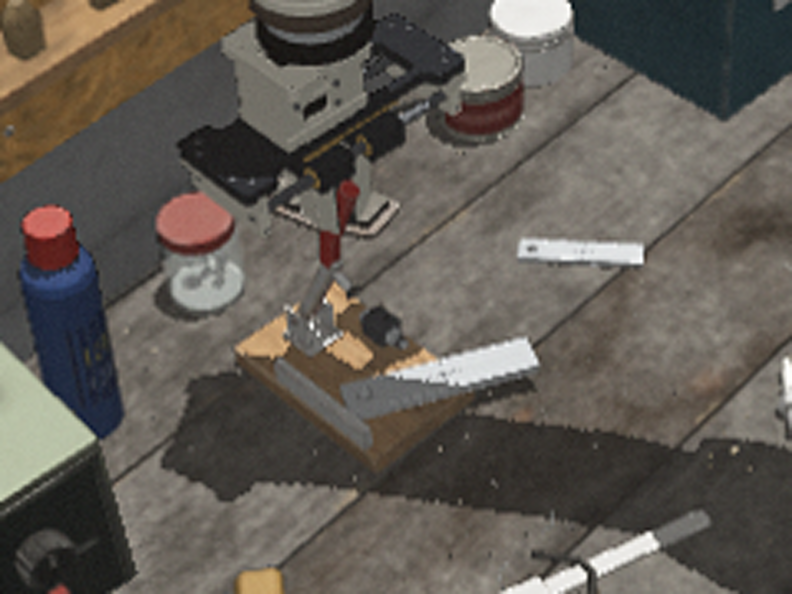

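Lever is at about 1.1 rad. Open and retreat upward.

```bash
python3 -m creep '[[0.5,[0,0,0],0],[0.5,[0,0,0],0],[0.5,[0,0,-2],0],[0.5,[0,0,-4],0],[0.5,[0,0,-4],0],[0.5,[0,0,0],0]]' && python3 go.py 0.56 0.03 0.2
python3 - <<'E'
from h import *
snap('wrist','w4.png');snap('scene','s4.png')
a=cv2.imread('pics/s4.png')[150:330,160:400]; cv2.imwrite('pics/s4z.png',cv2.resize(a,None,fx=3.3,fy=3.3,interpolation=cv2.INTER_CUBIC))
E
```

```text
time_s: 6.6
tcp_pos: [0.6441, 0.1218, 0.2802]
tool_rot: [-3.138, 0.113, -0.024]
wrist_force: [-0.1, -0.2, -0.5]
opening: 0.046
t 6.6 tcp [0.6441 0.1218 0.2802] yaxis deg -94.12 shift cm [-7.85  9.77  7.89] open 0.046 F [-0.1 -0.2 -0.5]
```

View pics/s4z.png

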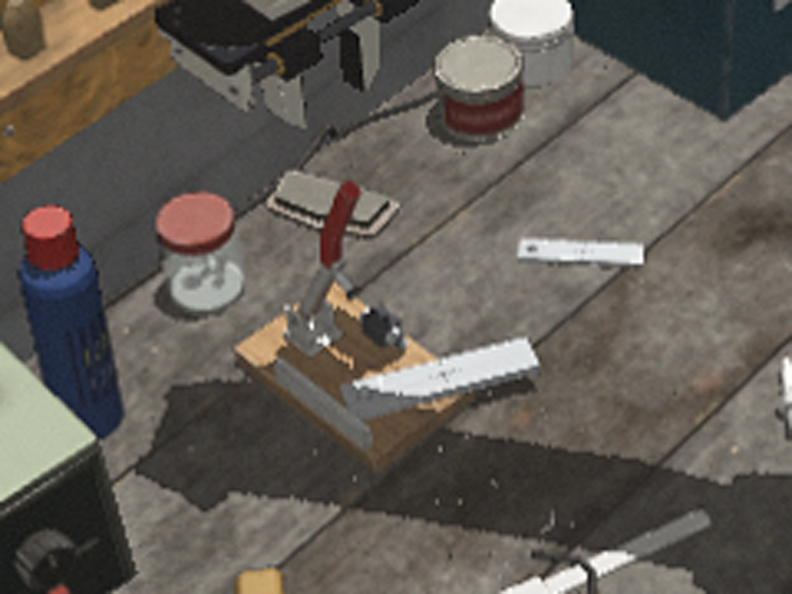

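View pics/w4.png

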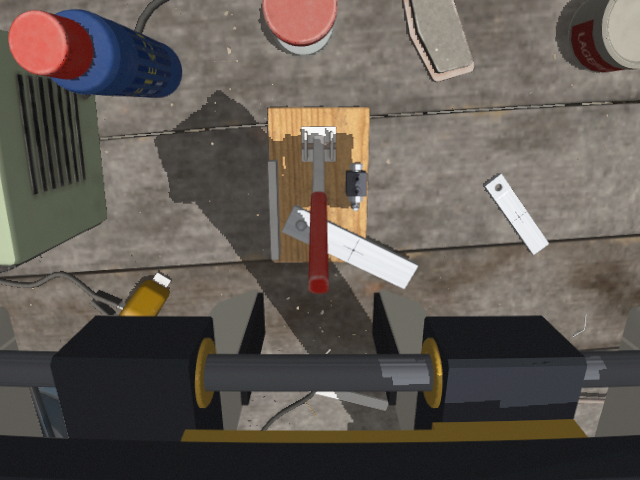

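Run:
```python
from h import *
s=read_state(); print(s['joint_pos'].round(2)); 
K,D,V=load('w4'); c=-V[:3,:3].T@V[:3,3]; print('cam in tool',R.from_rotvec(s['tool_rot']).as_matrix().T@(c-s['tcp_pos']))
p=np.load('jig.npy')
from fit import *
for a in [.4622,0.2,0]:
    print(a,jig2w(p,bl(a,0,.115,0))[0].round(4))
```

```text
[ 0.3   0.54 -0.77  1.49  0.39  1.27 -2.16]
cam in tool [ 0.08379229 -0.00023747 -0.16224166]
0.4622 [0.5596 0.0417 0.0141]
0.2 [0.5873 0.03   0.0141]
0 [0.6099 0.0262 0.0141]
```

```bash
python3 -m creep '[[0.6,[-1,3,0],0],[0.6,[-2,4,0],10],[0.6,[-2,3,0],10],[0.6,[-2,0,0],0],[0.6,[0,0,0],0]]' && python3 go.py 0.56 0.03 0.2
python3 - <<'E'
from h import *
print(read_state()['joint_pos'].round(2))
E
```

```text
time_s: 7.32
tcp_pos: [0.5562, 0.0332, 0.2702]
tool_rot: [3.067, -0.674, -0.001]
wrist_force: [-0.0, -0.5, -0.2]
opening: 0.0552
t 7.33 tcp [0.5562 0.0332 0.2702] yaxis deg -114.81 shift cm [0.48 0.12 7.02] open 0.0552 F [-0.  -0.5 -0.2]
[ 0.48  0.34 -0.74  1.73  0.25  1.17 -2.33]
```

```bash
python3 - <<'E'
from fit import *
p=np.load('jig.npy')
for a,c in [(.4622,.055),(.4622,.037),(.4,.035),(.3,.035),(.2,.035),(.1,.035),(0,.035),(0,.0285)]:
    print(a,c,jig2w(p,bl(a,c,.116,0))[0].round(4))
E
python3 -m creep '[[0,[0,0,0],-10],[0,[0,0,0],-10],[0,[0,0,0],-10],[0,[0,0,0],-10],[0,[0,0,0],-10],[0,[0,0,0],-5],[0,[0,0,0],0]]' && python3 go.py 0.51 0.018 0.15
python3 - <<'E'
from h import *
print(read_state()['joint_pos'].round(2))
E
```

```text
0.4622 0.055 [0.5116 0.0686 0.0141]
0.4622 0.037 [0.5271 0.0595 0.0141]
0.4 0.035 [0.5342 0.0532 0.0141]
0.3 0.035 [0.5433 0.0453 0.0141]
0.2 0.035 [0.5533 0.0383 0.0141]
0.1 0.035 [0.5638 0.0324 0.0141]
0 0.035 [0.5749 0.0276 0.0141]
0 0.0285 [0.5814 0.0271 0.0141]
time_s: 8.2
tcp_pos: [0.5595, 0.0319, 0.2664]
tool_rot: [-3.017, -0.869, 0.007]
wrist_force: [-0.2, 0.3, -0.6]
opening: 0.0003
t 8.2 tcp [0.5595 0.0319 0.2664] yaxis deg -57.88 shift cm [-4.89 -1.42 11.66] open 0.0003 F [-0.2  0.3 -0.6]
[ 0.62  0.41 -0.93  1.72  0.35  1.19 -1.42]
```

Now to the standoff point (0.511, 0.067), then down.

```bash
python3 go.py 0.511 0.067 0.15; python3 -m creep '[[0,[-1.2,-2.3,1],0],[0,[-1.2,-2.3,3],0],[0,[0,0,0],0]]' && python3 go.py 0.511 0.067 0.10
```

```text
t 8.2 tcp [0.5595 0.0319 0.2664] yaxis deg -57.88 shift cm [-2.2  -5.51 11.66] open 0.0003 F [-0.2  0.3 -0.6]
time_s: 8.57
tcp_pos: [0.515, 0.0586, 0.2251]
tool_rot: [-3.018, -0.859, 0.006]
wrist_force: [1.2, -0.0, 0.8]
opening: 0.0004
t 8.57 tcp [0.515  0.0586 0.2251] yaxis deg -58.24 shift cm [ 0.13 -0.87 12.52] open 0.0004 F [ 1.2 -0.   0.8]
```

```bash
python3 -m creep '[[0,[0.1,-0.8,4],0],[0,[0,0,5],0],[0,[0,0,5],0],[0,[0,0,2],0],[0,[0,0,0],0]]' && python3 go.py 0.511 0.067 0.03
python3 - <<'E'
from h import *
snap('scene','s5.png')
a=cv2.imread('pics/s5.png')[150:330,160:400]; cv2.imwrite('pics/s5z.png',cv2.resize(a,None,fx=3.3,fy=3.3,interpolation=cv2.INTER_CUBIC))
E
```

```text
time_s: 9.2
tcp_pos: [0.5231, 0.0643, 0.0658]
tool_rot: [3.026, 0.844, 0.013]
wrist_force: [0.6, -0.5, -0.1]
opening: 0.0004
t 9.2 tcp [0.5231 0.0643 0.0658] yaxis deg -58.83 shift cm [-0.93 -0.86  3.57] open 0.0004 F [ 0.6 -0.5 -0.1]
```

View pics/s5z.png

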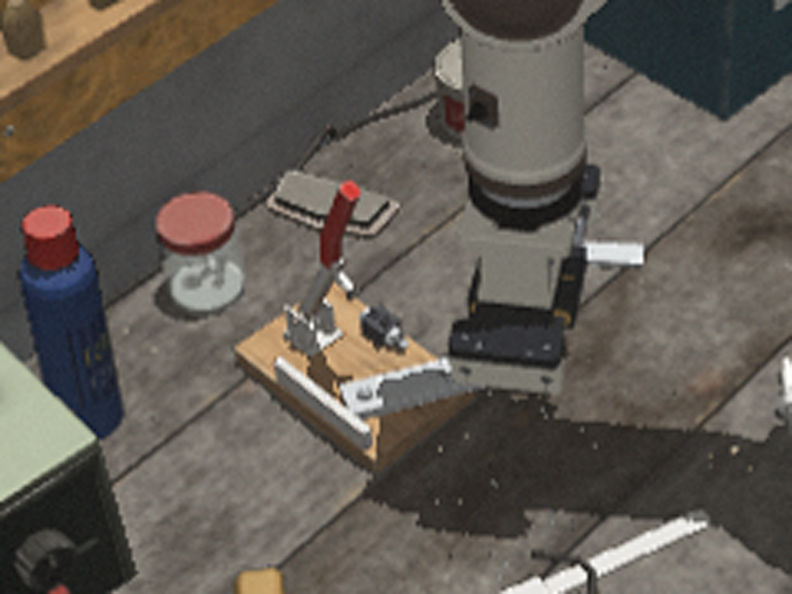

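Clear of everything so far. Correct the drift, then lower.

```bash
python3 -m creep '[[0,[-0.9,-0.8,0],0],[0,[0,0,2],0],[0,[0,0,0],0]]' && python3 go.py 0.511 0.067 0.012
```

```text
time_s: 9.62
tcp_pos: [0.5146, 0.0669, 0.0495]
tool_rot: [3.023, 0.842, 0.026]
wrist_force: [0.4, -0.2, 0.3]
opening: 0.0004
t 9.62 tcp [0.5146 0.0669 0.0495] yaxis deg -58.89 shift cm [-0.36 -0.23  3.74] open 0.0004 F [ 0.4 -0.2  0.3]
```

```bash
python3 -m creep '[[0,[-0.4,-0.3,1],0],[0,[-0.1,0,1.4],0],[0,[0,0,1.2],0],[0,[0,0,0],0]]' && python3 go.py 0.53 0.0575 0.012
```

```text
time_s: 10.12
tcp_pos: [0.5091, 0.0667, 0.0109]
tool_rot: [3.023, 0.841, 0.026]
wrist_force: [-0.2, -0.2, -0.1]
opening: 0.0006
t 10.12 tcp [0.5091 0.0667 0.0109] yaxis deg -58.91 shift cm [ 1.31  1.87 -0.07] open 0.0006 F [-0.2 -0.2 -0.1]
```

```bash
python3 -m creep '[[0,[0.6,0.75,0],0],[0,[0.6,0.75,0],0],[0,[0.15,0.45,0],0],[0,[0.15,0.45,0],0],[0,[0.2,0.6,0],0],[0,[0.2,0.6,0],0],[0,[0,0,0],0]]' && python3 go.py 0.5533 0.0383 0.012
```

```text
time_s: 11.0
tcp_pos: [0.5475, 0.0445, 0.0122]
tool_rot: [3.024, 0.841, 0.029]
wrist_force: [-0.3, 0.4, -0.4]
opening: 0.0005
t 11.0 tcp [0.5475 0.0445 0.0122] yaxis deg -58.94 shift cm [0.17 0.83 0.03] open 0.0005 F [-0.3  0.4 -0.4]
```

```bash
python3 - <<'E'
from h import *
snap('scene','s6.png')
a=cv2.imread('pics/s6.png')[180:330,200:400]; cv2.imwrite('pics/s6z.png',cv2.resize(a,None,fx=4,fy=4,interpolation=cv2.INTER_CUBIC))
E
python3 -m creep '[[0,[0.25,0.55,0],0],[0,[0.25,0.55,0],0],[0,[0.3,0.5,0],0],[0,[0,0,0],0]]' && python3 go.py 0.5749 0.0276 0.012
```

```text
time_s: 11.55
tcp_pos: [0.5631, 0.0347, 0.0124]
tool_rot: [3.024, 0.842, 0.028]
wrist_force: [0.5, 0.5, 0.3]
opening: 0.0002
t 11.55 tcp [0.5631 0.0347 0.0124] yaxis deg -58.89 shift cm [0.64 1.22 0.06] open 0.0002 F [0.5 0.5 0.3]
```

View pics/s6z.png

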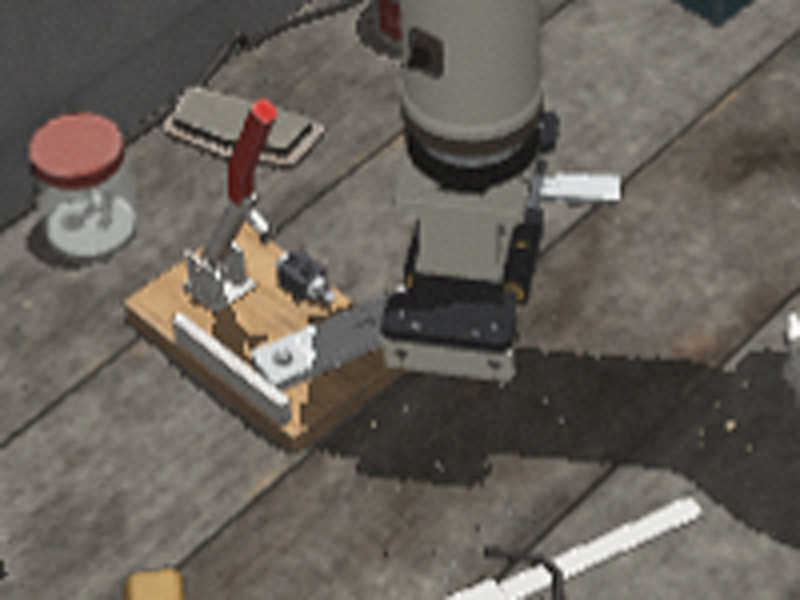

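The blank (around px (330,330) in the zoomed crop) is turning toward the stop. Continue in small steps and watch the force.

```bash
python3 -m creep '[[0,[0.3,0.5,0],0],[0,[0.3,0.4,0],0],[0,[0,0,0],0]]' && python3 go.py 0.5749 0.0276 0.012
python3 - <<'E'
from h import *
snap('wrist','w7.png');snap('scene','s7.png');snap('top','t7.png')
a=cv2.imread('pics/s7.png')[180:330,200:400]; cv2.imwrite('pics/s7z.png',cv2.resize(a,None,fx=4,fy=4,interpolation=cv2.INTER_CUBIC))
E
```

```text
time_s: 11.92
tcp_pos: [0.5735, 0.0298, 0.0125]
tool_rot: [3.024, 0.842, 0.027]
wrist_force: [-0.0, 0.7, -0.5]
opening: 0.0006
t 11.93 tcp [0.5735 0.0298 0.0125] yaxis deg -58.88 shift cm [0.01 0.27 0.05] open 0.0006 F [-0.   0.7 -0.5]
```

View pics/w7.png

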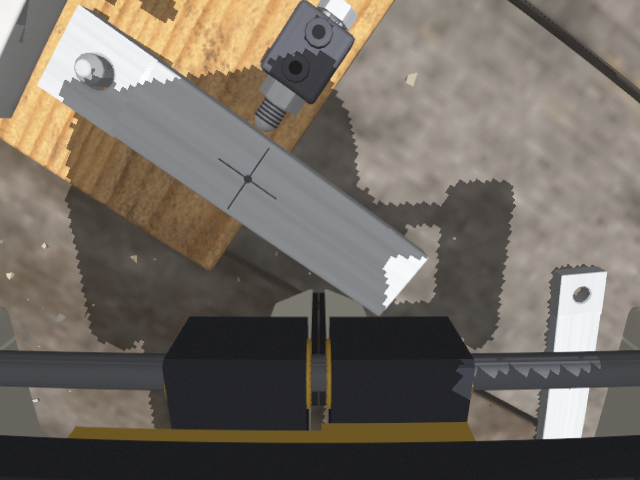

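View pics/s7z.png

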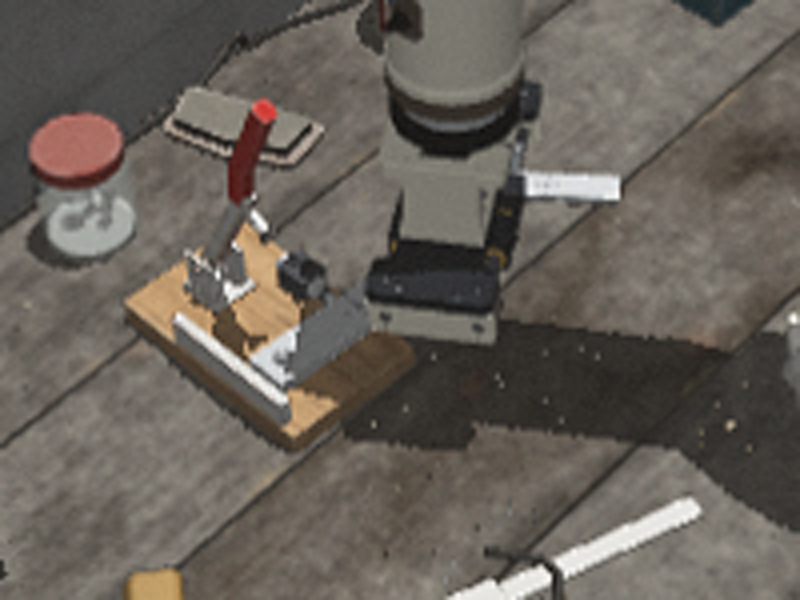

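The wrist view shows the stop tip at (266,128) almost touching the blank's edge. I'll measure the angle from the blank's corners at (427,259), (381,314), (78,6) and (38,85).

```bash
cat > ang.py <<'E'
import sys
from fit import *
p=np.load('jig.npy')
def ang(f,far1,far2,n1,n2,stop):
    Z=.0245
    P=[atz(f,u,Z) for u in (far1,far2,n1,n2)]
    d=(P[0]-P[2]); e=P[1]-P[3]; 
    for v in (d,e):
        th=np.arctan2(v[1],v[0]); print('a',(p[3]+np.pi-th+np.pi)%(2*np.pi)-np.pi,'len',np.hypot(*v[:2]))
    s=atz(f,stop,.0225); n=np.array([d[1],-d[0]])/np.hypot(*d[:2]); print('gap mm (perp dist edge line to stop tip)',(s[:2]-P[2][:2])@n*1000)
ang('w7',(427,259),(381,314),(78,6),(38,85),(266,129))
E
python3 ang.py
```

```text
a 0.020791498150613208 len 0.14770419922295341
a 0.008087513069002128 len 0.1477038017662507
gap mm (perp dist edge line to stop tip) -3.2196643669965797
```

```bash
python3 -m creep '[[0,[0.25,0.2,0],0],[0,[0,0,0],0]]' && python3 go.py 0.5749 0.0276 0.012; python3 -m creep '[[0,[0.25,0.2,0],0],[0,[0,0,0],0]]' && python3 go.py 0.5749 0.0276 0.012
python3 - <<'E'
from h import *
snap('wrist','w8.png')
E
```

```text
time_s: 12.32
tcp_pos: [0.576, 0.0295, 0.0125]
tool_rot: [3.023, 0.843, 0.026]
wrist_force: [-0.5, -0.4, -0.7]
opening: 0.0007
t 12.32 tcp [0.576  0.0295 0.0125] yaxis deg -58.84 shift cm [-0.2   0.11  0.05] open 0.0007 F [-0.5 -0.4 -0.7]
time_s: 12.58
tcp_pos: [0.5781, 0.0292, 0.0122]
tool_rot: [3.024, 0.843, 0.023]
wrist_force: [-2.5, 1.4, 1.2]
opening: 0.0004
t 12.57 tcp [0.5781 0.0292 0.0122] yaxis deg -58.83 shift cm [-0.36 -0.03  0.02] open 0.0004 F [-2.5  1.4  1.2]
```

View pics/w8.png

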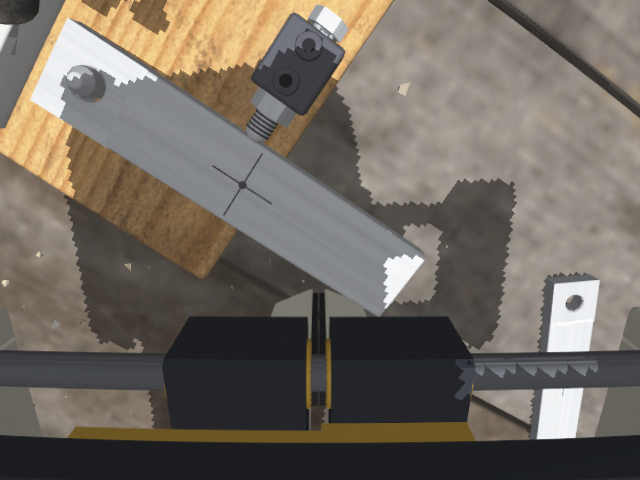

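The stop tip at about (258,138) now meets the edge. Push once more to confirm contact by force.

```bash
python3 -m creep '[[0,[0.25,0.15,0],0],[0,[0.1,0.05,0],0]]' && python3 go.py 0.5749 0.0276 0.012;  python3 -m creep '[[0,[0.2,0.1,0],0],[0,[0.2,0.1,0],0],[0,[0.2,0.1,0],0]]' && python3 go.py 0.5749 0.0276 0.012
python3 - <<'E'
from h import *
snap('wrist','w9.png')
E
```

```text
time_s: 12.88
tcp_pos: [0.5789, 0.0291, 0.0117]
tool_rot: [3.024, 0.844, 0.013]
wrist_force: [-4.9, -0.4, 3.5]
opening: 0.0005
t 12.88 tcp [0.5789 0.0291 0.0117] yaxis deg -58.81 shift cm [-0.42 -0.08 -0.03] open 0.0005 F [-4.9 -0.4  3.5]
time_s: 13.25
tcp_pos: [0.5789, 0.0292, 0.0109]
tool_rot: [3.024, 0.844, -0.008]
wrist_force: [-8.5, 0.5, 6.4]
opening: 0.0003
t 13.25 tcp [0.5789 0.0292 0.0109] yaxis deg -58.8 shift cm [-0.42 -0.07 -0.11] open 0.0003 F [-8.5  0.5  6.4]
```

View pics/w9.png

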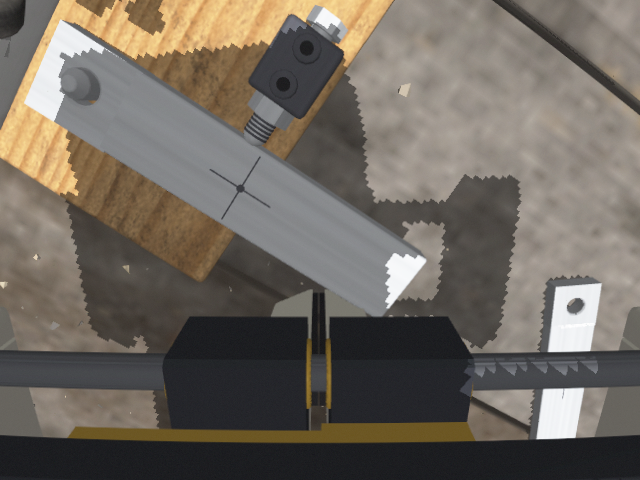

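Firm contact: the TCP has stopped and the force is 8.5 N. Hold briefly, back off, rise.

```bash
python3 -m creep '[[0,[0,0,0],0],[0,[0,0,0],0],[0,[-0.8,-0.5,0],0],[0,[-1.7,-1,0],0],[0,[-1,-0.5,-2],0],[0,[0,0,-5],0],[0,[0,0,-5],0],[0,[0,0,0],0]]' && python3 go.py 0.60 0.124 0.28
python3 - <<'E'
from h import *
snap('wrist','w10.png'); snap('top','t10.png'); snap('scene','s10.png')
a=cv2.imread('pics/s10.png')[180:330,200:400]; cv2.imwrite('pics/s10z.png',cv2.resize(a,None,fx=4,fy=4,interpolation=cv2.INTER_CUBIC))
E
```

```text
time_s: 14.3
tcp_pos: [0.539, 0.0284, 0.1344]
tool_rot: [3.022, 0.844, 0.001]
wrist_force: [-0.3, 0.6, -0.1]
opening: 0.0004
t 14.3 tcp [0.539  0.0284 0.1344] yaxis deg -58.78 shift cm [ 10.17  -4.96 -14.58] open 0.0004 F [-0.3  0.6 -0.1]
```

View pics/w10.png

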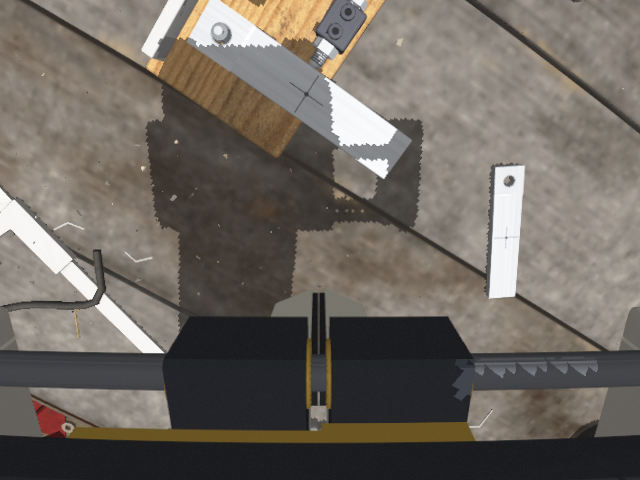

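View pics/s10z.png

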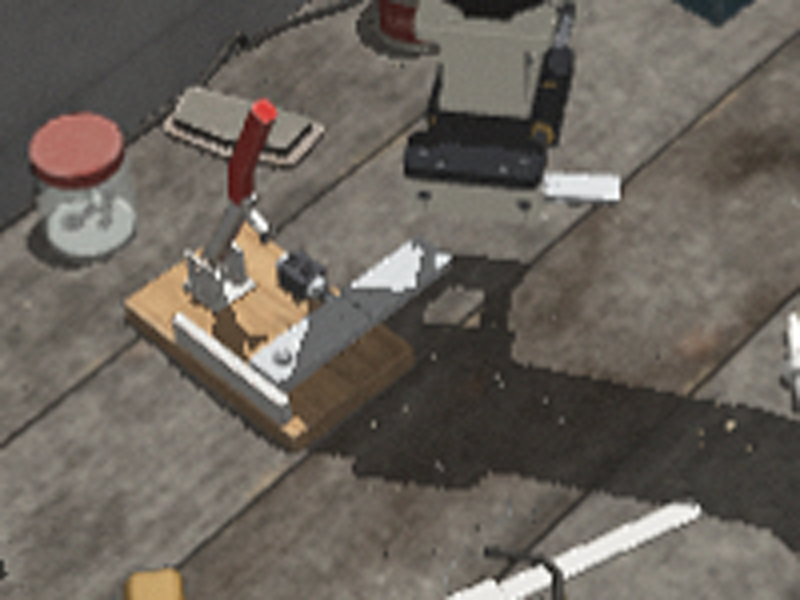

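The blank rests on the stop tip at about (318,62). Now go back over the handle, at the same pose at which I released it.

```bash
python3 -m creep '[[0.5,[0,0,-5],0],[0.5,[0,0,-5],0],[0.5,[0,0,-5],9],[0.5,[0,0,-1],9],[0.5,[0,0,0],9],[0.5,[0,0,0],8.4],[0.5,[0,0,0],0]]' && python3 go.py 0.6453 0.122 0.285
```

```text
time_s: 15.32
tcp_pos: [0.5322, 0.0254, 0.2828]
tool_rot: [3.135, -0.145, -0.039]
wrist_force: [-0.1, 0.4, 0.0]
opening: 0.0457
t 15.32 tcp [0.5322 0.0254 0.2828] yaxis deg -95.31 shift cm [ 10.36 -10.67  -0.52] open 0.0457 F [-0.1  0.4  0. ]
```

```bash
python3 -m creep '[[0.5,[2.6,-2.7,-0.5],0],[0.5,[2.6,-2.7,0],0],[0.5,[2.6,-2.7,0],0],[0.5,[2.3,-2.5,0],-1],[0.5,[0,0,0],0]]' && python3 go.py 0.6453 0.122 0.285
```

```text
time_s: 15.95
tcp_pos: [0.6432, 0.122, 0.276]
tool_rot: [3.134, -0.096, -0.057]
wrist_force: [-0.9, -0.2, 0.4]
opening: 0.0458
t 15.95 tcp [0.6432 0.122  0.276 ] yaxis deg -93.49 shift cm [ 0.18 -0.01 -0.91] open 0.0458 F [-0.9 -0.2  0.4]
```

Run:
```python
from h import *
s=read_state(); print(R.from_rotvec(s['tool_rot']).as_matrix().round(3), s['joint_pos'].round(2))
snap('wrist','w11.png')
```

```text
[[ 0.997 -0.061 -0.036]
 [-0.061 -0.998 -0.004]
 [-0.036  0.006 -0.999]] [ 0.29  0.58 -0.79  1.44  0.4   1.33 -2.15]
```

View pics/w11.png

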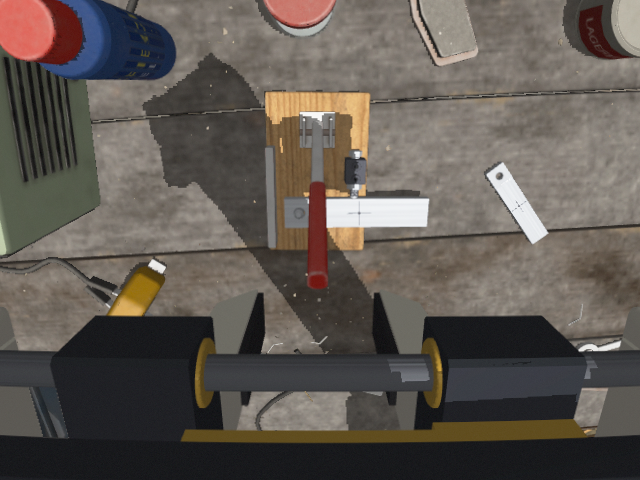

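The blank is square and against the stop (tip at about (355,193)), and the handle is centred between the jaws. Descend and grip.

```bash
python3 -m creep '[[0.5,[0.2,0,4],0],[0.5,[0.1,0,4],0],[0.5,[0.1,0,1.6],0],[0.5,[0,0,0],0]]' && python3 go.py 0.6453 0.122 0.1726
```

```text
time_s: 16.5
tcp_pos: [0.6415, 0.1152, 0.1767]
tool_rot: [3.13, -0.095, -0.06]
wrist_force: [0.6, 0.2, -0.4]
opening: 0.0462
t 16.5 tcp [0.6415 0.1152 0.1767] yaxis deg -93.47 shift cm [ 0.35 -0.7   0.39] open 0.0462 F [ 0.6  0.2 -0.4]
```

```bash
python3 -m creep '[[0.5,[0.35,-0.6,0.3],0],[0.5,[0,0,0],0]]' && python3 go.py 0.6453 0.122 0.1726; python3 -m creep '[[0.2,[0,0,0],0],[0,[0,0,0],0],[0,[0,0,0],0],[0,[0,0,0],0]]' 20 && python3 go.py 0.6285 0.123 0.1596
```

```text
time_s: 16.75
tcp_pos: [0.647, 0.1214, 0.1762]
tool_rot: [3.131, -0.096, -0.054]
wrist_force: [-1.4, 0.1, -0.4]
opening: 0.0458
t 16.75 tcp [0.647  0.1214 0.1762] yaxis deg -93.49 shift cm [-0.16 -0.05  0.37] open 0.0458 F [-1.4  0.1 -0.4]
time_s: 17.25
tcp_pos: [0.6482, 0.1218, 0.1786]
tool_rot: [3.131, -0.095, -0.048]
wrist_force: [-0.2, -0.8, 0.4]
opening: 0.0113
t 17.25 tcp [0.6482 0.1218 0.1786] yaxis deg -93.46 shift cm [-1.92 -0.02  1.96] open 0.0113 F [-0.2 -0.8  0.4]
```

```bash
python3 -m creep '[[0,[-1.95,0,0.85],0],[0,[-1.8,0,1.1],0],[0,[-1.65,0,1.3],0],[0,[0,0,0],0]]' && python3 go.py 0.5781 0.126 0.1336
```

```text
time_s: 17.75
tcp_pos: [0.5978, 0.1252, 0.147]
tool_rot: [3.135, -0.098, -0.031]
wrist_force: [-0.6, 0.7, -0.8]
opening: 0.0113
t 17.75 tcp [0.5978 0.1252 0.147 ] yaxis deg -93.56 shift cm [-1.94  0.04  1.38] open 0.0113 F [-0.6  0.7 -0.8]
```

```bash
python3 -m creep '[[0,[-1.4,0,1.4],0],[0,[-1.25,0,1.6],0],[0,[-1.05,0,1.75],0],[0,[0,0,0],0]]' && python3 go.py 0.5506 0.1275 0.0818
```

```text
time_s: 18.25
tcp_pos: [0.5663, 0.1274, 0.1033]
tool_rot: [3.137, -0.101, -0.015]
wrist_force: [-0.7, 0.4, -0.7]
opening: 0.0113
t 18.25 tcp [0.5663 0.1274 0.1033] yaxis deg -93.7 shift cm [-1.55  0.09  2.17] open 0.0113 F [-0.7  0.4 -0.7]
```

```bash
python3 -m creep '[[0,[-0.9,0,1.55],0],[0,[-0.55,0,1.4],0],[0,[0,0,0],0]]' && python3 go.py 0.548 0.1275 0.059
```

```text
time_s: 18.62
tcp_pos: [0.5559, 0.1282, 0.0755]
tool_rot: [3.137, -0.104, -0.003]
wrist_force: [0.7, -0.0, 0.7]
opening: 0.0111
t 18.62 tcp [0.5559 0.1282 0.0755] yaxis deg -93.8 shift cm [-0.79  0.12  1.65] open 0.0111 F [ 0.7 -0.   0.7]
```

```bash
python3 -m creep '[[0,[-0.35,0,0.8],0],[0,[-0.3,0,0.7],0],[0,[0,0,0.1],0]]' && python3 go.py 0.548 0.1275 0.059
```

```text
time_s: 19.0
tcp_pos: [0.5558, 0.1281, 0.0672]
tool_rot: [3.134, -0.107, 0.016]
wrist_force: [-2.9, -0.3, 6.2]
opening: 0.0115
t 19.0 tcp [0.5558 0.1281 0.0672] yaxis deg -93.91 shift cm [-0.79  0.11  0.81] open 0.0115 F [-2.9 -0.3  6.2]
```

Run:
```python
from h import *
snap('wrist','w12.png'); snap('scene','s12.png')
a=cv2.imread('pics/s12.png')[180:330,200:400]; cv2.imwrite('pics/s12z.png',cv2.resize(a,None,fx=4,fy=4,interpolation=cv2.INTER_CUBIC))
```

```text
(no output)
```

View pics/w12.png

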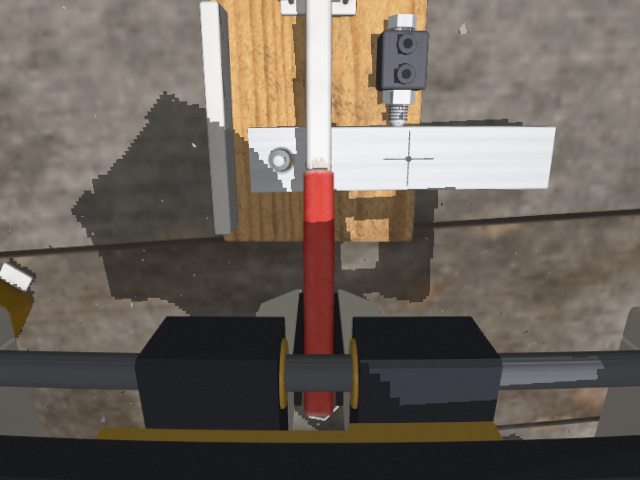

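View pics/s12z.png

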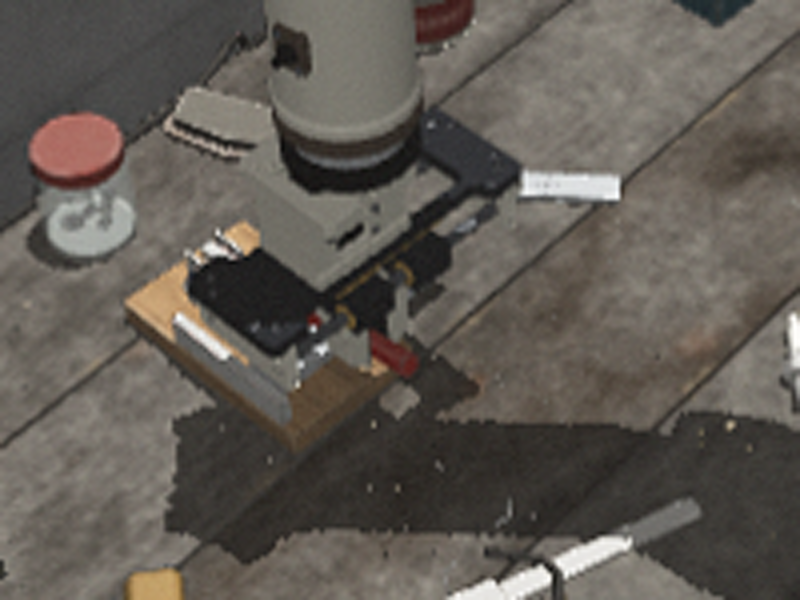

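```bash
python3 -m creep '[[0,[-0.1,0,0.4],0],[0,[-0.1,0,0.4],0],[0,[0,0,0.3],0]]' && python3 go.py 0.548 0.1275 0.059
```

```text
time_s: 19.48
tcp_pos: [0.5562, 0.1281, 0.0647]
tool_rot: [3.127, -0.107, 0.024]
wrist_force: [-9.2, -3.1, 28.9]
opening: 0.0116
t 19.48 tcp [0.5562 0.1281 0.0647] yaxis deg -93.93 shift cm [-0.82  0.11  0.56] open 0.0116 F [-9.2 -3.1 28.9]
```

29 N down with almost no travel, so the clamp is seated. Open and rise.

```bash
python3 -m creep '[[0.4,[0,0,0],0],[0.4,[0,0,0],0],[0.4,[0,0,0],0]]' && python3 go.py 0.548 0.1275 0.059;  python3 -m creep '[[0.4,[0,0,-1],0],[0.4,[0,0,-3],0],[0.4,[0,0,-4],0],[0.4,[0,0,-4],0],[0.4,[0,0,0],0]]' && python3 go.py 0.535 0.1295 0.09
python3 - <<'E'
from h import *
snap('wrist','w13.png'); snap('scene','s13.png')
a=cv2.imread('pics/s13.png')[180:330,200:400]; cv2.imwrite('pics/s13z.png',cv2.resize(a,None,fx=4,fy=4,interpolation=cv2.INTER_CUBIC))
E
```

```text
time_s: 19.85
tcp_pos: [0.5545, 0.128, 0.0645]
tool_rot: [3.126, -0.107, 0.02]
wrist_force: [0.4, 0.8, -0.3]
opening: 0.0345
t 19.85 tcp [0.5545 0.128  0.0645] yaxis deg -93.92 shift cm [-0.65  0.09  0.55] open 0.0345 F [ 0.4  0.8 -0.3]
time_s: 20.48
tcp_pos: [0.5517, 0.1302, 0.188]
tool_rot: [3.127, -0.105, 0.013]
wrist_force: [0.4, 0.8, 0.5]
opening: 0.0371
t 20.48 tcp [0.5517 0.1302 0.188 ] yaxis deg -93.86 shift cm [-1.75  0.06  9.79] open 0.0371 F [0.4 0.8 0.5]
```

View pics/w13.png

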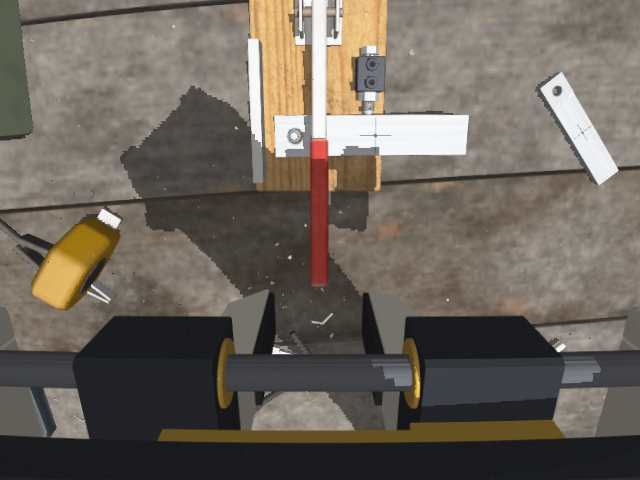

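View pics/s13z.png

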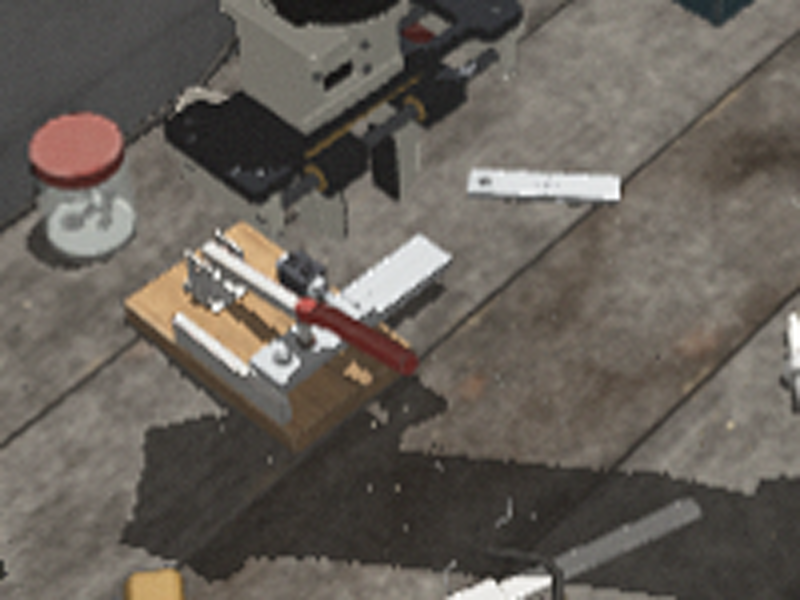

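Run:
```python
from fit import *
p=np.load('jig.npy')
for q in [.1,.12,.14,.16,.2,.25]: print(q, (proj('s13',jig2w(p,lev(q,.181,.016)))[0]-[200,180])*4, proj('w13',jig2w(p,lev(q,.181,.025)))[0])
ts=proj('w13',jig2w(p,[-.037,-.007,.026]))[0]; print('stop',ts)
a=cv2.imread('pics/w13.png')[0:300,240:480]; cv2.imwrite('pics/w13z.png',cv2.resize(a[30:200],None,fx=3.3,fy=3.3,interpolation=cv2.INTER_CUBIC))
for aa in [0,.02,.04]: print(aa,[proj('w13',jig2w(p,bl(aa,*c)))[0].round(1).tolist() for c in [(-.015,.13,.01),(.015,.13,.01),(-.015,-.015,.01),(.015,-.015,.01)]])
```

```text
0.1 [408.43173903 372.25337779] [319.42482069 283.94471063]
0.12 [407.27784965 367.50320165] [319.50655609 284.79951817]
0.14 [406.03503626 362.69007279] [319.59021728 285.56794972]
0.16 [404.70350346 357.81612002] [319.67585007 286.24628243]
0.2 [401.7753877  347.89454773] [319.85321799 287.31686864]
0.25 [397.62211678 335.19060123] [320.08686698 288.07483653]
stop [367.76082133 113.91100969]
0 [[467.2, 114.9], [463.5, 155.1], [274.1, 113.8], [275.2, 154.5]]
0.02 [[467.2, 118.5], [462.7, 158.5], [274.5, 113.4], [274.8, 154.1]]
0.04 [[467.2, 122.0], [461.9, 161.8], [274.9, 113.0], [274.4, 153.7]]
```

View pics/w13z.png

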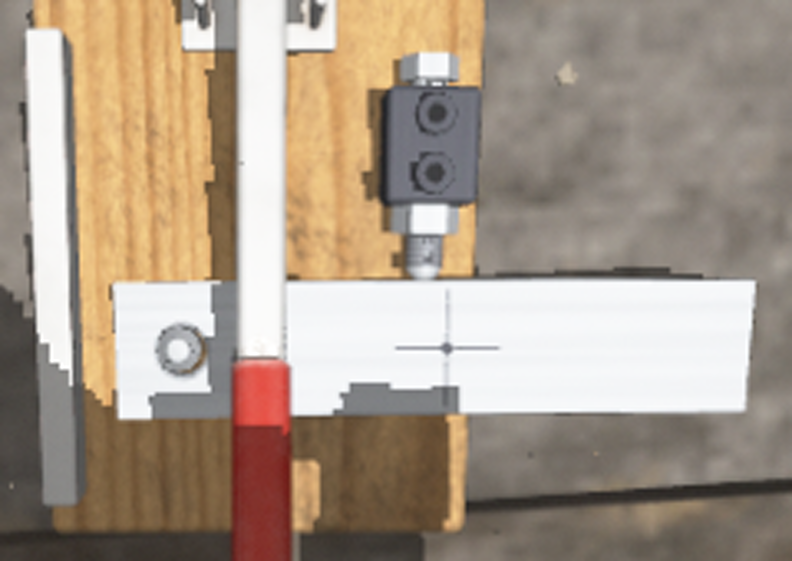

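The stop tip at (425,279) in the crop touches the edge, and the lever reads about 0.13 ± 0.02. To be sure it's seated, I'll press on the handle from above with shut fingers.

```bash
python3 -m creep '[[0,[-0.8,0,2],0],[0,[-0.4,0,3],0],[0,[0,0,1.5],0],[0,[0,0,0],0],[0,[0,0,0],0]]' && python3 go.py 0.543 0.1285 0.095
```

```text
time_s: 21.2
tcp_pos: [0.5352, 0.1276, 0.1147]
tool_rot: [3.124, -0.106, -0.006]
wrist_force: [0.5, -0.1, 0.5]
opening: 0.001
t 21.2 tcp [0.5352 0.1276 0.1147] yaxis deg -93.89 shift cm [ 0.78 -0.17  1.96] open 0.001 F [ 0.5 -0.1  0.5]
```

```bash
python3 -m creep '[[0,[0.7,-0.1,0.8],0],[0,[0,0,0.8],0],[0,[0,0,0],0]]' && python3 go.py 0.543 0.1285 0.085; python3 -m creep '[[0,[0,0,0.5],0],[0,[0,0,0.4],0]]' && python3 go.py 0.543 0.1285 0.085
```

```text
time_s: 21.58
tcp_pos: [0.5443, 0.1281, 0.099]
tool_rot: [3.125, -0.107, -0.001]
wrist_force: [0.6, 0.2, 0.7]
opening: 0.0006
t 21.57 tcp [0.5443 0.1281 0.099 ] yaxis deg -93.93 shift cm [-0.13 -0.05  1.4 ] open 0.0006 F [0.6 0.2 0.7]
time_s: 21.82
tcp_pos: [0.5446, 0.1282, 0.09]
tool_rot: [3.125, -0.107, 0.0]
wrist_force: [-0.9, 0.1, -0.7]
opening: 0.0002
t 21.82 tcp [0.5446 0.1282 0.09  ] yaxis deg -93.92 shift cm [-0.16 -0.03  0.5 ] open 0.0002 F [-0.9  0.1 -0.7]
```

```bash
python3 -m creep '[[0,[0,0,0.3],0],[0,[0,0,0.2],0]]' && python3 -m creep '[[0,[0,0,0.2],0],[0,[0,0,0.2],0]]'
```

```text
time_s: 22.08
tcp_pos: [0.5444, 0.1282, 0.0857]
tool_rot: [3.124, -0.107, -0.0]
wrist_force: [-4.8, -1.9, 19.0]
opening: 0.0005
time_s: 22.32
tcp_pos: [0.5444, 0.1282, 0.0854]
tool_rot: [3.121, -0.106, 0.001]
wrist_force: [-7.2, -2.7, 20.9]
opening: 0.0003
```

Contact at z = 0.0855, which puts the lever at about 0.11 rad: seated under 21 N. Withdraw and take a final look.

```bash
python3 -m creep '[[0,[0,0,-0.5],0],[0,[0,0,-2],0],[0,[0,0,-5],0],[0,[0,0,-5],0],[0,[-3,0,0],0],[0,[-4,0,0],0],[0,[0,0,0],0],[0,[0,0,0],0]]'
python3 - <<'E'
from h import *
snap('wrist','w14.png'); snap('scene','s14.png'); snap('top','t14.png')
a=cv2.imread('pics/s14.png')[200:310,220:340]; cv2.imwrite('pics/s14z.png',cv2.resize(a,None,fx=5,fy=5,interpolation=cv2.INTER_CUBIC))
print(read_state()['wrist_force'].round(1))
from fit import *
p=np.load('jig.npy')
for q in [.1,.12,.14,.16]: print(q, (proj('s14',jig2w(p,lev(q,.181,.016)))[0]-[220,200])*5)
E
```

```text
time_s: 23.32
tcp_pos: [0.4751, 0.1372, 0.2208]
tool_rot: [3.122, -0.105, 0.012]
wrist_force: [0.9, 0.1, 0.2]
opening: 0.0002
[-0.1  0.4  0.6]
0.1 [410.53967379 365.31672224]
0.12 [409.09731207 359.37900206]
0.14 [407.54379533 353.36259099]
0.16 [405.87937933 347.27015002]
```

View pics/s14z.png

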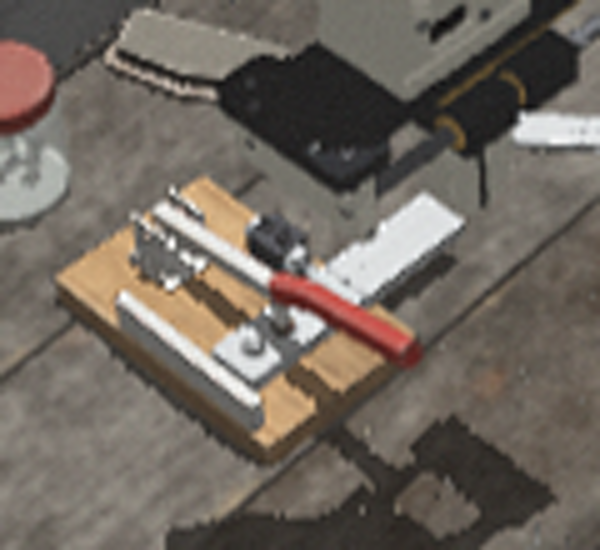

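View pics/w14.png

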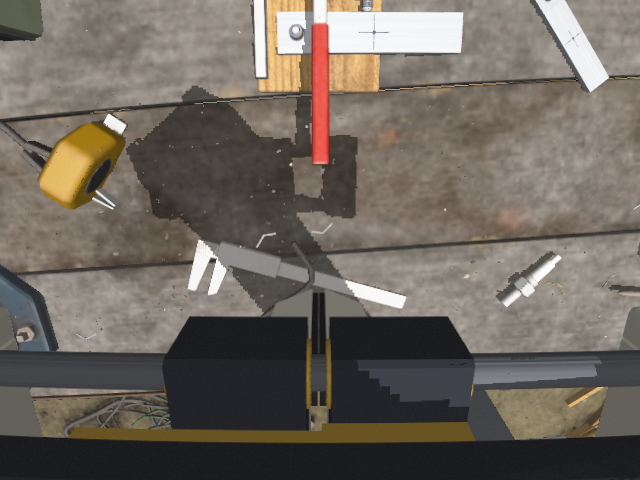

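View pics/t14.png

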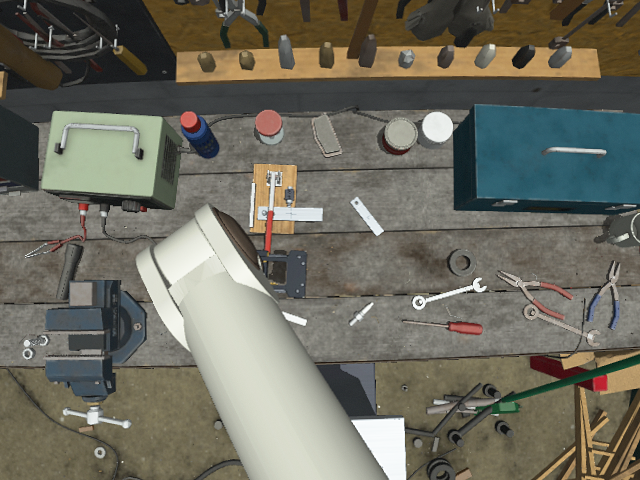

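The last views show the blank square against the stop. The handle end is at about (408,357) in the crop, which gives a lever angle of about 0.12 rad. The tools are where they were and the gripper is clear. Handing in.

```bash
python3 -c "
from bench import job_done
print(job_done())"
```

```text
the job is handed in; nothing more can be done
None
```

The blank is clamped flat on the jig against the stop screw, and I handed the job in at about 23.5 s on the robot's clock. `job_done` gives no verdict, so what follows rests on my own checks.

**What I did**
- I gripped the handle and raised the clamp to about 1.1 rad.
- I swung the blank round its pin with shut fingers until it met the stop. The TCP stopped moving and the push force reached 8.5 N.
- I brought the lever back down by its handle, pressing with 29 N, and let go.
- I pressed on the handle once more from above with shut fingers (21 N), then withdrew.

**Last checks**
- **Blank:** in the close wrist view, taken before that last press, its edge touches the stop tip. Its corners match the model for zero swing angle to within about 1 pixel. The later views from further off show it unchanged.
- **Clamp:** the lever is at about 0.12 rad in the picture, and about 0.11 rad from the contact height. I could not measure the foot force after release. I infer it from the press and the hinge friction.
- **Tools:** the caliper, spanner, tape measure and black tape look to be where they were. I judged this by eye; the arm partly hides the caliper and tape measure in the top view, but the wrist view shows both.

**What disagreed**
- The camera fit put the jig about 4 mm too low, so I used the heights in the text for the hinge and blank.
- The fit gave a starting lever angle of 0.27 rad, a little above the stated 0.25 limit.
- The handle's red part looked about 30 mm longer toward the hinge than stated. This did not affect the grip.

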